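# Load a pair of jaw models into the curing unit

## Task

Put both jaw models, teeth up and side by side, on the metal stage of the light-curing unit and leave its hood latched shut. The hood starts shut and latched: twist the release knob clockwise to its stop and let go, so that it springs back and the hood rises by itself, and after loading press the hood down until the latch catches. Leave everything else on the bench as it stands.

Things in the scene. Friction and masses are not known exactly. Their poses are not given: they have to be found in the camera images.
- curing_unit: white light-curing unit, fixed, 170 mm deep (x, from -85 to +85), its y from -105 to +197 mm, 125 mm high with the hood shut. Origin: on the bench under the middle of the curing chamber; x points to its back, y to its left, where a raised console (y from 103 mm, flat top 92 mm up) carries the knob. The deck under the hood is 63 mm up and has no walls of its own
- stage_middle (a point): centre of the top of the flat metal stage plate under the hood, 66 mm above the bench, axes as the unit's. The plate measures 132 mm (x) by 156 mm (y), 3 mm proud of the deck. The shut hood leaves a room of 144 mm (x) by 175 mm (y) about this point, 55 mm high
- hood (a joint): opening angle of the hood: 0 shut, about 0.006 latched, 1.78 fully open (12 degrees past upright). White box-shaped cover with a window, 151 (x) x 182 (y) x 62 mm, hinged along its right (-y) lower edge, opens towards -y. A damped spring lifts it in some 2 s and holds it open; 1 to 4 N near the free edge swing it shut, about 12 N down on its top by the free edge snap the latch
- hood_hinge (a point): middle of the hood's hinge axis, 97 mm to the right of the chamber's middle, 66 mm above the bench; fixed to the unit; the axis runs along the unit's x
- hood_lip (a point): middle of the upper face of the grey finger lip (90 x 12 x 10 mm) on the hood's free side; moves with the hood. Shut, it lies 193.5 mm to the left of the hinge axis and 52 mm above it; the hood's flat outer top face lies 7 mm higher (125 mm above the bench) and ends 5.5 mm nearer the hinge
- release_knob (a joint): angle of the release knob, clockwise from above: 0 at rest, stop at 1.2. A spring (0.016 Nm at rest, 0.064 Nm at the stop) turns it back when let go. It draws the latch bolt, which frees the hood from about 0.85 on; the shutting hood pushes bolt and knob aside for a moment
- knob_grip (a point): point on the upright axis of the release knob, 122 mm above the bench, in its bar; z up. The knob is a black bar grip 64 mm long and 14 mm thick on a round skirt of 54 mm; the bar reaches from 102 to 137 mm above the bench. The bar lies along x of this point, which turns with the knob; at rest x points to the unit's back
- jaw_model_a: pale stone-coloured plaster jaw model with a horseshoe of teeth on a flat trimmed base, 52 mm (its x) by 68 mm (its y), 32 mm high over the teeth; its base is 18 mm high with two flat upright faces square to x (hold it by these, 52 mm apart; the y sides taper); about 0.14 kg, stands teeth up on the bench. Origin: centre of the underside, z up
- jaw_model_b: pale stone-coloured plaster jaw model with a horseshoe of teeth on a flat trimmed base, 52 mm (its x) by 68 mm (its y), 32 mm high over the teeth; its base is 18 mm high with two flat upright faces square to x (hold it by these, 52 mm apart; the y sides taper); about 0.14 kg, stands teeth up on the bench. Origin: centre of the underside, z up
- salve_jar: blue-capped salve jar, 60 mm wide, 52 mm high, a bystander. Origin: centre of the underside
- amber_bottle: small capped bottle, 41 mm wide, 92 mm high, a bystander standing in front of the unit. Origin: centre of the underside
- grinding_stone: flat dark round stone, 61 mm wide, 12 mm high, a bystander. Origin: centre of the underside
- bur_block: green block with rotary tools standing in it, 52 (x) x 98 (y) x 77 mm, a bystander. Origin: centre of the underside
- mixing_bowl: green rubber mixing bowl, 117 mm wide, 74 mm high, a bystander to the right. Origin: centre of the underside
- plaster_spatula: flat spatula with wooden handle, 178 mm long (y), 13 mm high, a bystander to the right. Origin: centre of the underside
Things that resemble listed ones, but are neither listed nor needed, are in the scene too. What is shaped like the jaw_model_b but green is not meant.

How it is judged:
By the outcome, as a careful person would: the job done as asked, in the order asked, and still so for the second after the job is handed in, with the robot touching nothing.
It also fails if it takes over 72 s, if anything falls off the work surface, if the arm or the gripper's body presses on something with over 40 N, if the wrist force passes 120 N, or if a joint passes its speed limit or range.

## Robot

A 6-joint arm with a two-finger parallel gripper is mounted at the origin on a cart in front of the work surface, level with it; the furniture and walls round the work are solid. World frame = base frame: x ahead of the robot, y to its left, z up, the work surface at z = 0. Lengths are in m, angles in degrees, forces in N, time in s.
With the tool pointing down it reaches from about 0.25 to 0.775 m from the base axis. Payload 4 kg.
Tool frame: the origin (TCP) lies between the finger pads; the fingertips stand manip.tips_ahead ahead of it and the grasp point (between the pads) lies 6 mm ahead of it (manip.tips_ahead is the distance from the TCP to the fingertips, in m); z points along the fingers, y is the line along which they close (so a half turn about z gives the same grasp; the last joint's range is limited). The gripper opens to 94 mm and grips with 3 to 60 N. Pads are 16 mm wide; open, the fingers measure 119 mm over their backs; the gripper's body (75 mm by 177 mm) begins 78 mm behind the grasp point.
Start: joints at [-73.402, 4.996, 78.535, -0, 96.463, -5.907], TCP at [0.211, -0.508, 0.193] pointing down, gripper open.
Joint ranges: [-177.83, 177.83], [-43.37, 116.18], [15.69, 146.23], [-61.86, 241.86], [9.47, 152.12], [-147.06, 147.06]. Speed limits (degrees/s): [159.86, 159.86, 180, 180, 180, 180].

## Interface

Orientations are given as a 3x3 rotation matrix whose columns are the frame's x, y, z axes.
In Python, from workcell import sensors, camera, ticket, manip gives the robot as it stands.
- The arm moves only by the tool drive_tool, never from a script. Its argument "commands" is text: rows parted by semicolons, each of 7 numbers parted by spaces: the shift along the tool's x, y, z as a fraction of full scale, then the turn, a rotation vector about the tool's x, y, z as a fraction of full scale, then the opening, from 0 (shut) to 1 (fully open). A call has 1 to 10 rows; each row shifts and turns the commanded pose from where the row before left it, along the tool's axes as they then stand; what a row does not reach is not made up. Full scale, the value 1, is 0.2 m for a shift and 4 degrees for a turn. A row lasts 1/8 s, in which the tool goes at most 62.5 mm and 10.7 degrees, less where a joint would pass 70% of its speed; a pose out of reach is approached as far as the arm can. A call with a number of a shift or a turn outside -1 to 1 is refused whole. A call with a gripper value outside its range is refused whole. The fingers move at their own pace and stop on an object; "force" is the grip in N (left out, the last holds). Time passes only in rows, so rows that do not move let the fingers close. It gives the time, the measured TCP pose, the force, the opening and the grip force at its end, in the units of the state.
- sensors.sense(): the state, without advancing time (a new reading comes with each control period).
- camera(name): name is "side" or "top"; returns a dict with "pixels" (420x560x3 uint8, blue, green, red), "fx", "fy", "cx", "cy" (pixels), "extrinsics" (4x4, takes a point from camera to world coordinates). Camera axes: x right, y down, z forward; pixel columns grow to the right and rows downward; lengths in m; the calibration is good to about 2 mm. A picture is of the moment at which its call begins. There is no depth.
- ticket.job_done(): hands the job in; it is judged then, once.
The state is a dict: "t": time; "joint_positions": joint angles; "qvel": joint speeds; "effort": joint torques, N m; "eef_pos": TCP position; "eef_rot": TCP orientation; "ft_force": force on the tool from outside, world axes, zero at the start; "moment": the same for the moment, N m; "gripper_width": finger opening in m; "grasp_force": force on a finger pad.
Only numpy, scipy, OpenCV 4.12 (cv2) and the standard library are available. Lean on these libraries where they do the work, as an engineer would, in place of code of your own. Each camera call takes 0.05 s, during which the arm holds its last target. There are 200 camera calls.

## Working session

There is one attempt and no reset: what is moved stays moved. The work goes in short steps, Python scripts to look and compute and a tool call to move; the robot and the scene stay as the last step left them, time stands still between calls to the robot, and variables do not carry over. Pictures are saved under pics/ and viewed, at most 10 in all, crops included, and the job is handed in when it is done.

Besides the shell and the picture viewer there is one more tool, called after "Request:" in YAML: its name, and indented under it one key for each argument. drive_tool: Moves the arm, as the interface text tells. Its arguments: {"type":"object","properties":{"commands":{"type":"string"},"force":{"type":"number"}},"required":["commands"]}

```bash
mkdir -p pics; ls
cat > h.py <<'E'
import numpy as np, cv2
from workcell import sensors, camera, ticket, manip
def shot(n,f):
    c=camera(n); cv2.imwrite('pics/'+f,c['pixels']); np.savez('pics/'+n+'.npz',**{k:np.array(v) for k,v in c.items()}); return c
def load(n): return np.load('pics/'+n+'.npz')
def pix(c,u,v,z):
    T=c['extrinsics']; d=T[:3,:3]@np.array([(u-c['cx'])/c['fx'],(v-c['cy'])/c['fy'],1]); o=T[:3,3]
    return o+d*(z-o[2])/d[2]
def proj(c,p):
    T=np.linalg.inv(c['extrinsics']); q=T[:3,:3]@np.array(p)+T[:3,3]
    return q[0]/q[2]*c['fx']+c['cx'], q[1]/q[2]*c['fy']+c['cy']
E
python3 - <<'E'
from h import *
for n in('top','side'):
    c=shot(n,n+'0.png'); print(n,c['extrinsics'].round(3).tolist(),c['fx'],c['cx'],c['cy'])
s=sensors.sense(); print(s['eef_rot'],s['gripper_width'],manip.tips_ahead)
E
```

```text
pics
top [[0.017, -0.994, 0.107, 0.303], [-1.0, -0.018, -0.007, -0.051], [0.009, -0.106, -0.994, 1.617], [0.0, 0.0, 0.0, 1.0]] 533.9259324984525 278.31779074046506 209.15269613061994
side [[-0.955, -0.167, 0.244, 0.106], [-0.295, 0.573, -0.764, 1.141], [-0.013, -0.802, -0.597, 1.033], [0.0, 0.0, 0.0, 1.0]] 402.62988581106373 277.841067593252 213.9294179616443
[[ 9.23858206e-01  3.82734499e-01 -5.63534782e-04]
 [ 3.82734865e-01 -9.23856346e-01  1.86395926e-03]
 [ 1.92776328e-04 -1.93771846e-03 -9.99998104e-01]] 0.0938335860709982 0.025
```

View pics/top0.png

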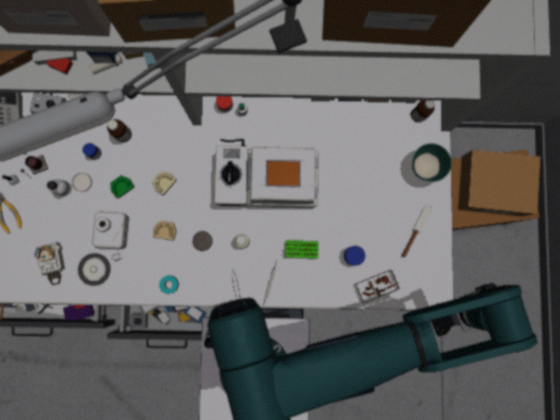

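View pics/side0.png

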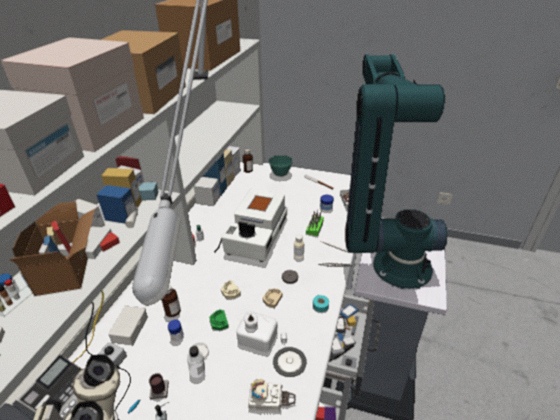

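The pictures show two pale horseshoes, top (164,183) and (164,231), side (230,289) and (272,298). A green lookalike is at top (121,186), side (219,319). The unit is around top (284,175), with the knob at (231,173). The pale ones fit the jaw models, so I'll confirm them in a crop.

Run:
```python
import cv2
a=cv2.imread('pics/top0.png')
cv2.imwrite('pics/c1.png',cv2.resize(a[125:260,140:330],None,fx=4.2,fy=4.2,interpolation=cv2.INTER_CUBIC))
```

```text
(no output)
```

View pics/c1.png

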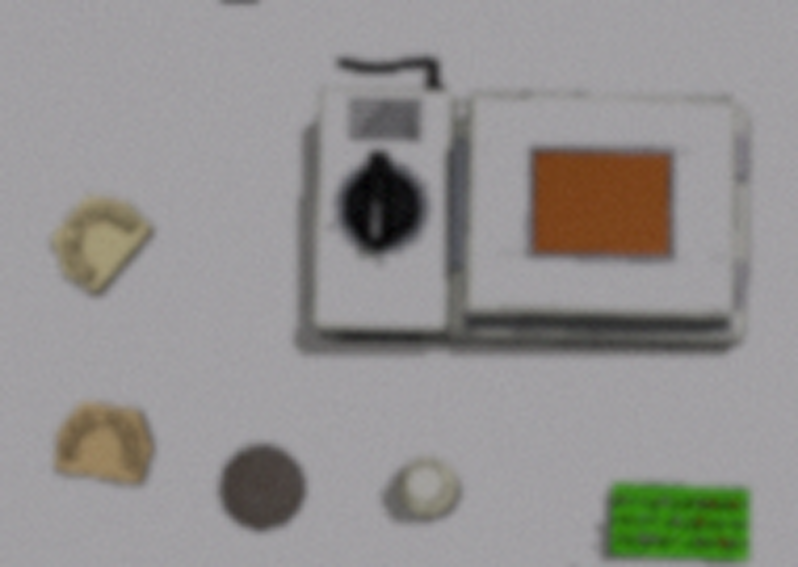

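The crop confirms two pale jaw models at crop (102,245) and (103,443). The knob bar is at (378,207) along the unit's x, and the hood top spans (470,97) to (735,315).

Run:
```python
from h import *
c=load('top'); P=lambda u,v,z: pix(c,140+(u+.5)/4.2-.5,125+(v+.5)/4.2-.5,z)
print('knob',P(378,203,.137))
for q in [(470,97),(737,97),(735,315),(465,318)]: print('hood',P(*q,.125))
im=c['pixels']; hsv=cv2.cvtColor(im,cv2.COLOR_BGR2HSV).astype(int)
big=cv2.resize(im,None,fx=8,fy=8,interpolation=cv2.INTER_CUBIC); g=cv2.cvtColor(big,cv2.COLOR_BGR2HSV)
m=(g[...,1]>60).astype(np.uint8)*255
for (u,v) in [(164,183),(164,231)]:
    mm=np.zeros_like(m); s=18*8; mm[v*8-s:v*8+s,u*8-s:u*8+s]=m[v*8-s:v*8+s,u*8-s:u*8+s]
    k=max(cv2.findContours(mm,0,1)[0],key=cv2.contourArea)[:,0]
    w=np.array([pix(c,(a+.5)/8-.5,(b+.5)/8-.5,.018)[:2] for a,b in k],np.float32)
    r=cv2.minAreaRect(w*1000); print(r); print(cv2.approxPolyDP(w*1000,4,True)[:,0].round(0).tolist())
for n,p in dict(stone=(262,487,.012),bottle=(426,487,.092)).items(): print(n,P(*p))
```

```text
knob [0.56124497 0.07732536 0.137     ]
hood [0.63723553 0.01808511 0.125     ]
hood [ 0.64075488 -0.16285014  0.125     ]
hood [ 0.49178497 -0.16301787  0.125     ]
hood [0.48639627 0.01799331 0.125     ]
((551.0007934570312, 288.90093994140625), (48.582462310791016, 61.39622116088867), 51.27634048461914)
[[580.0, 290.0], [576.0, 300.0], [551.0, 318.0], [529.0, 310.0], [517.0, 290.0], [558.0, 253.0], [576.0, 270.0]]
((405.9754333496094, 277.4962463378906), (65.34247589111328, 49.674034118652344), 81.37386322021484)
[[429.0, 298.0], [412.0, 309.0], [388.0, 310.0], [379.0, 252.0], [401.0, 245.0], [425.0, 253.0], [432.0, 284.0]]
stone [0.37596065 0.16537903 0.012     ]
bottle [0.37431207 0.04333131 0.092     ]
```

```bash
cat >> h.py <<'E'
from scipy.spatial.transform import Rotation as Rn
def Ry(th):
    c,s=np.cos(np.radians(th)),np.sin(np.radians(th)); return np.array([[c,s,0],[s,-c,0],[0,0,-1.]])
def state():
    s=sensors.sense(); R=s['eef_rot']; return s,np.array(s['eef_pos']),np.array(R),np.degrees(np.arctan2(R[1][0],R[0][0]))
def plan(way,start=None):
    """way: list of (pos, yaw, rows, opening)"""
    s,p,R,y=state()
    print('at',p.round(4),round(y,1),'t',round(s['t'],2),'F',np.round(s['ft_force'],1),'w',round(s['gripper_width'],4)); rows=[]
    for P,Y,n,g in way:
        P=np.array(P); p0=p.copy(); y0=y
        while Y-y0>200:Y-=360
        while Y-y0<-200:Y+=360
        for i in range(1,n+1):
            q=p0+(P-p0)*i/n; yy=y0+(Y-y0)*i/n; Rq=Ry(yy)
            d=R.T@(q-p)/.2; w=Rn.from_matrix(R.T@Rq).as_rotvec(degrees=True)/4
            rows.append(' '.join('%g'%round(v,3) for v in [*d,*w,g])); p,R=q,Rq
        y=Y
    for i in range(0,len(rows),10): print('; '.join(rows[i:i+10])); print()
E
python3 - <<'E'
from h import *
plan([((.5612,.0773,.193),181,40,.4)])
E
```

```text
at [ 0.2104 -0.5076  0.1916] 22.5 t 0.1 F [-0.1 -0.   0.3] w 0.0938
0.069 -0.051 -0 -0.028 -0.004 -0.991 0.4; 0.072 -0.046 -0 0 0 -0.991 0.4; 0.075 -0.041 -0 0 0 -0.991 0.4; 0.077 -0.036 -0 0 0 -0.991 0.4; 0.08 -0.03 -0 0 0 -0.991 0.4; 0.082 -0.025 -0 0 0 -0.991 0.4; 0.083 -0.019 -0 0 0 -0.991 0.4; 0.084 -0.013 -0 0 0 -0.991 0.4; 0.085 -0.007 -0 0 0 -0.991 0.4; 0.085 -0.001 -0 0 0 -0.991 0.4

0.085 0.005 -0 0 0 -0.991 0.4; 0.085 0.01 -0 0 0 -0.991 0.4; 0.084 0.016 -0 0 0 -0.991 0.4; 0.082 0.022 -0 0 0 -0.991 0.4; 0.081 0.028 -0 0 0 -0.991 0.4; 0.079 0.033 -0 0 0 -0.991 0.4; 0.076 0.039 -0 0 0 -0.991 0.4; 0.073 0.044 -0 0 0 -0.991 0.4; 0.07 0.049 -0 0 0 -0.991 0.4; 0.066 0.053 -0 0 0 -0.991 0.4

0.063 0.058 -0 0 0 -0.991 0.4; 0.059 0.062 -0 0 0 -0.991 0.4; 0.054 0.066 -0 0 0 -0.991 0.4; 0.049 0.069 -0 0 0 -0.991 0.4; 0.044 0.073 -0 0 0 -0.991 0.4; 0.039 0.076 -0 0 0 -0.991 0.4; 0.034 0.078 -0 0 0 -0.991 0.4; 0.029 0.08 -0 0 0 -0.991 0.4; 0.023 0.082 -0 0 0 -0.991 0.4; 0.017 0.084 -0 0 0 -0.991 0.4

0.011 0.084 -0 0 0 -0.991 0.4; 0.006 0.085 -0 0 0 -0.991 0.4; -0 0.085 -0 0 0 -0.991 0.4; -0.006 0.085 -0 0 0 -0.991 0.4; -0.012 0.084 -0 0 0 -0.991 0.4; -0.018 0.083 -0 0 0 -0.991 0.4; -0.024 0.082 -0 0 0 -0.991 0.4; -0.029 0.08 -0 0 0 -0.991 0.4; -0.035 0.078 -0 0 0 -0.991 0.4; -0.04 0.075 -0 0 0 -0.991 0.4
```

Request:
drive_tool:
  commands: "0.07 -0.05 0 -0.03 0 -0.99 0.4; 0.07 -0.045 0 0 0 -0.99 0.4; 0.075 -0.04 0 0 0 -0.99 0.4; 0.077 -0.035 0 0 0 -0.99 0.4; 0.08 -0.03 0 0 0 -0.99 0.4; 0.08 -0.025 0 0 0 -0.99 0.4; 0.083 -0.02 0 0 0 -0.99 0.4; 0.085 -0.013 0 0 0 -0.99 0.4; 0.085 -0.007 0 0 0 -0.99 0.4; 0.085 0 0 0 0 -0.99 0.4"
  force: 30

```text
t: 1.35
eef_pos: [0.2985, -0.3618, 0.192]
eef_rot: [[0.465, 0.885, 0.0], [0.885, -0.465, -0.001], [-0.001, 0.001, -1.0]]
ft_force: [0.3, 0.0, -0.3]
gripper_width: 0.0375
grasp_force: 0.0
```

Request:
drive_tool:
  commands: "0.085 0.005 0 0 0 -0.99 0.4; 0.085 0.01 0 0 0 -0.99 0.4; 0.085 0.016 0 0 0 -0.99 0.4; 0.08 0.022 0 0 0 -0.99 0.4; 0.08 0.028 0 0 0 -0.99 0.4; 0.08 0.033 0 0 0 -0.99 0.4; 0.075 0.04 0 0 0 -0.99 0.4; 0.073 0.045 0 0 0 -0.99 0.4; 0.07 0.05 0 0 0 -0.99 0.4; 0.065 0.053 0 0 0 -0.99 0.4"

```text
t: 2.6
eef_pos: [0.3874, -0.216, 0.1923]
eef_rot: [[-0.207, 0.978, 0.001], [0.978, 0.207, -0.002], [-0.002, 0.001, -1.0]]
ft_force: [0.5, 0.5, 0.8]
gripper_width: 0.0377
grasp_force: 0.0
```

Request:
drive_tool:
  commands: "0.063 0.058 0 0 0 -0.99 0.4; 0.06 0.062 0 0 0 -0.99 0.4; 0.055 0.066 0 0 0 -0.99 0.4; 0.05 0.07 0 0 0 -0.99 0.4; 0.045 0.073 0 0 0 -0.99 0.4; 0.04 0.076 0 0 0 -0.99 0.4; 0.035 0.078 0 0 0 -0.99 0.4; 0.03 0.08 0 0 0 -0.99 0.4; 0.023 0.082 0 0 0 -0.99 0.4; 0.017 0.084 0 0 0 -0.99 0.4"

```text
t: 3.85
eef_pos: [0.4749, -0.0686, 0.1921]
eef_rot: [[-0.783, 0.622, 0.001], [0.622, 0.783, -0.002], [-0.002, -0.001, -1.0]]
ft_force: [-0.2, 0.1, -0.5]
gripper_width: 0.0376
grasp_force: 0.0
```

Request:
drive_tool:
  commands: "0.01 0.085 0 0 0 -0.99 0.4; 0.005 0.085 0 0 0 -0.99 0.4; 0 0.085 0 0 0 -0.99 0.4; -0.006 0.085 0 0 0 -0.99 0.4; -0.012 0.085 0 0 0 -0.99 0.4; -0.018 0.083 0 0 0 -0.99 0.4; -0.024 0.08 0 0 0 -0.99 0.4; -0.03 0.08 0 0 0 -0.99 0.4; -0.035 0.078 0 0 0 -0.99 0.4; -0.04 0.075 0 0 0 -0.99 0.4"

```text
t: 5.1
eef_pos: [0.5632, 0.0771, 0.1917]
eef_rot: [[-1.0, -0.02, 0.001], [-0.02, 1.0, -0.002], [-0.001, -0.002, -1.0]]
ft_force: [-0.3, 0.2, 0.7]
gripper_width: 0.0376
grasp_force: 0.0
```

Request:
drive_tool:
  commands: "0.01 0 0.1 0 0 0 0.4; 0 0 0.1 0 0 0 0.4; 0 0 0.07 0 0 0 0.4; 0 0 0.035 0 0 0 0.4; 0 0 0 0 0 0 0; 0 0 0 0 0 0 0; 0 0 0 0 0 0 0; 0 0 0 0 0 0 0"
  force: 30

```text
t: 6.1
eef_pos: [0.561, 0.0758, 0.1314]
eef_rot: [[-1.0, -0.016, 0.002], [-0.016, 1.0, -0.002], [-0.002, -0.002, -1.0]]
ft_force: [-0.0, 0.1, -0.0]
gripper_width: 0.002
grasp_force: 0.0
```

The fingers closed on nothing, so I'll look.

Run:
```python
from h import *
t=shot('top','t1.png')['pixels']; s=shot('side','s1.png'); si=s['pixels']
print(proj(s,(.561,.0758,.106)),proj(t and s if 0 else load('top'),(.561,.0758,.137)))
a=cv2.resize(t[120:225,180:330],(560,392),interpolation=2); b=cv2.resize(si[160:280,190:340],(490,392),interpolation=2)
cv2.imwrite('pics/c2.png',cv2.resize(np.hstack([a,b]),(800,299)))
```

```text
(np.float64(248.27818298111256), np.float64(229.4869497506652)) (np.float64(230.16041026104148), np.float64(173.04872801991723))
```

View pics/c2.png

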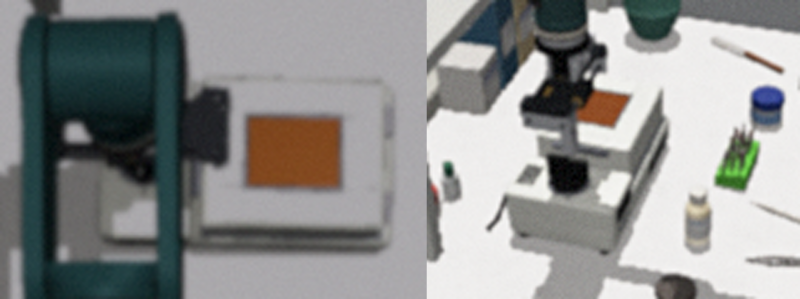

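Fingertips should project to crop (572,173), right where the black knob appears at (568,172), so it's ambiguous. I'll compare the side view before and after, enlarged.

Run:
```python
from h import *
r=[cv2.resize(cv2.imread('pics/'+f)[195:255,220:280],(400,400),interpolation=2) for f in('side0.png','s1.png')]
cv2.imwrite('pics/c3.png',np.hstack(r))
s=load('side')
for p in [(.561,.077,.137),(.593,.077,.137),(.529,.077,.137),(.561,.077,.092),(.561,.0758,.106)]:
  u,v=proj(s,p);print(p,(u-220)*6.67,(v-195)*6.67)
print(sensors.sense()['gripper_width'])
```

```text
(0.561, 0.077, 0.137) 184.61486163418618 186.88539037827465
(0.593, 0.077, 0.137) 129.71163367669425 176.79996200708013
(0.529, 0.077, 0.137) 240.10974321932756 197.07950234612107
(0.561, 0.077, 0.092) 189.28254122682515 251.0572207870045
(0.561, 0.0758, 0.106) 188.6154804840208 230.0279548369368
0.0006864357751036459
```

View pics/c3.png

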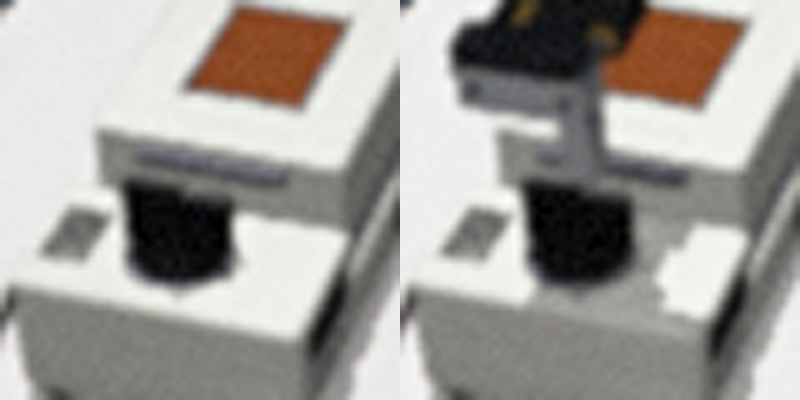

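Request:
drive_tool:
  commands: "0 0 -0.15 0 0 0 0; 0 0 -0.15 0 0 0 0.4; 0 0 0 0 0 0 0.4; 0 0 0 0 0 0 0.4"

```text
t: 6.7
eef_pos: [0.5602, 0.0759, 0.1896]
eef_rot: [[-1.0, -0.016, -0.001], [-0.016, 1.0, -0.002], [0.001, -0.002, -1.0]]
ft_force: [-0.2, -0.1, 0.2]
gripper_width: 0.027
grasp_force: 0.0
```

Run:
```python
from h import *
s=shot('side','s2.png'); st=sensors.sense(); p=st['eef_pos']; print(p,st['gripper_width'])
cv2.imwrite('pics/c4.png',cv2.resize(s['pixels'][175:255,205:295],(720,640),interpolation=2)[:600])
f=lambda q:[((a-b)*8).round() for a,b in zip(proj(s,q),(205,175))]
for dy in(-.02,0,.02): print(dy,f((p[0],p[1]+dy,p[2]-.025)),f((p[0],p[1]+dy,p[2]+.01)))
```

```text
[0.55983316 0.07588961 0.18901321] 0.031084658995321545
-0.02 [np.float64(357.0), np.float64(310.0)] [np.float64(353.0), np.float64(247.0)]
0 [np.float64(341.0), np.float64(336.0)] [np.float64(337.0), np.float64(272.0)]
0.02 [np.float64(325.0), np.float64(362.0)] [np.float64(321.0), np.float64(298.0)]
```

View pics/c4.png

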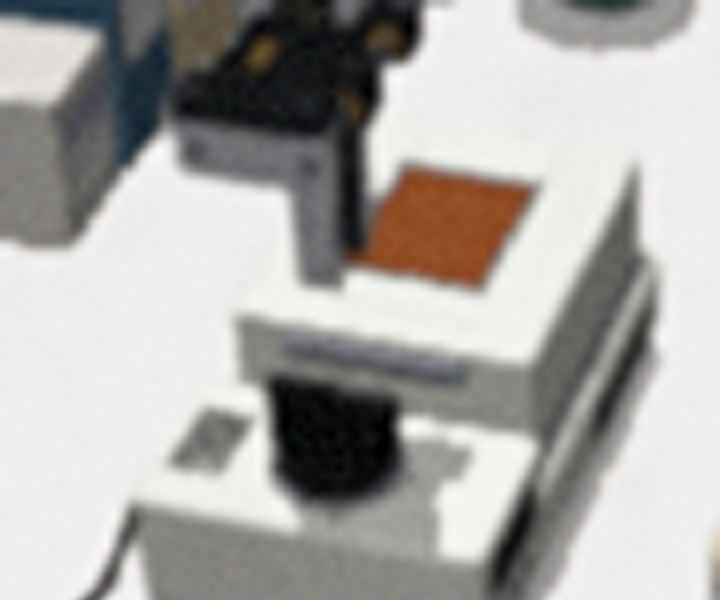

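The picture shows grey fingertips, the left one at crop (320,283), where about (325,360) was expected. The real tips are thus some 40 mm higher than the reported pose implies. I'll work out the offset.

Run:
```python
from h import *
from scipy.optimize import least_squares
s=load('side')
for y in (.085,.0915,.098):
  r=least_squares(lambda q: np.array(proj(s,(q[0],y,q[1])))-np.array([205+320/8,175+283/8]),[.56,.16]); print(y,r.x)
print(manip.tips_ahead, [a for a in dir(manip) if a[0]!='_'])
```

```text
0.085 [0.56427    0.19866692]
0.0915 [0.56144696 0.20380014]
0.098 [0.55862392 0.20893335]
0.025 ['Unreachable', 'tips_ahead']
```

Request:
drive_tool:
  commands: "0 0 0.15 0 0 0 0.4; 0 0 0.15 0 0 0 0.4; 0 0 0.1 0 0 0 0.4; 0 0 0.05 0 0 0 0.4; 0 0 0.02 0 0 0 0.4; 0 0 0 0 0 0 0.4"

```text
t: 7.5
eef_pos: [0.5609, 0.0758, 0.0971]
eef_rot: [[-1.0, -0.016, 0.001], [-0.016, 1.0, -0.002], [-0.001, -0.002, -1.0]]
ft_force: [0.2, -0.3, 0.1]
gripper_width: 0.0376
grasp_force: 0.0
```

Request:
drive_tool:
  commands: "0 0 0 0 0 0 0; 0 0 0 0 0 0 0; 0 0 0 0 0 0 0"
  force: 30

```text
t: 7.88
eef_pos: [0.5611, 0.0784, 0.0977]
eef_rot: [[-1.0, -0.016, 0.002], [-0.016, 1.0, 0.003], [-0.002, 0.003, -1.0]]
ft_force: [-0.1, 5.7, 1.5]
gripper_width: 0.0143
grasp_force: 30.0
```

Request:
drive_tool:
  commands: "0 0.012 0 0 0 1 0; 0 0 0 0 0 1 0; 0 0 0 0 0 1 0; 0 0 0 0 0 1 0; 0 0 0 0 0 1 0; 0 0 0 0 0 1 0; 0 0 0 0 0 1 0; 0 0 0 0 0 1 0; 0 0 0 0 0 1 0"

```text
t: 9.0
eef_pos: [0.5621, 0.0813, 0.0977]
eef_rot: [[-0.818, 0.575, 0.005], [0.575, 0.818, 0.004], [-0.002, 0.006, -1.0]]
ft_force: [3.7, 7.7, -0.5]
gripper_width: 0.0138
grasp_force: 30.0
```

Request:
drive_tool:
  commands: "0 0 0 0 0 1 0; 0 0 0 0 0 1 0; 0 0 0 0 0 1 0; 0 0 0 0 0 1 0; 0 0 0 0 0 1 0; 0 0 0 0 0 1 0; 0 0 0 0 0 1 0; 0 0 0 0 0 1 0; 0 0 0 0 0 0.5 0"

```text
t: 10.12
eef_pos: [0.5644, 0.0831, 0.0978]
eef_rot: [[-0.358, 0.934, 0.01], [0.934, 0.358, 0.007], [0.003, 0.012, -1.0]]
ft_force: [8.0, 9.5, -5.1]
gripper_width: 0.0142
grasp_force: 30.0
```

Run:
```python
from h import *
s,p,R,y=state(); print(y,p,s['ft_force'],s['moment'],s['gripper_width'],s['grasp_force'],s['t'])
```

```text
110.98179980173617 [0.56440704 0.08309843 0.09775777] [ 7.97710593  9.45540138 -5.12913212] [ 1.79297967 -1.55110035  0.18398725] 0.0141836288057384 30.028733611106873 10.125
```

Knob turned 70° to its stop (moment 0.18 Nm). Now I let go and lift.

Request:
drive_tool:
  commands: "0 0 0 0 0 0 0.5; 0 0 0 0 0 0 0.5; 0 0 0 0 0 0 0.5; 0 0 -0.15 0 0 0 0.5; 0 0 -0.25 0 0 0 0.8; 0 0 -0.25 0 0 0 0.8; 0 0 0 0 0 0 0.8"

```text
t: 11.0
eef_pos: [0.563, 0.0774, 0.2328]
eef_rot: [[-0.356, 0.935, 0.012], [0.935, 0.356, -0.003], [-0.007, 0.01, -1.0]]
ft_force: [-0.1, 0.1, 0.4]
gripper_width: 0.073
grasp_force: 0.0
```

Run:
```python
from h import *
plan([((.551,.289,.15),141,9,.85)])
s=shot('side','s3.png'); cv2.imwrite('pics/c5.png',cv2.resize(s['pixels'][140:340,180:320],(560,600*0+600),interpolation=2))
```

```text
at [0.563  0.0774 0.2328] 110.8 t 11.0 F [-0.1  0.1  0.4] w 0.073
0.113 0.035 0.046 0.136 0.106 -0.837 0.85; 0.11 0.042 0.046 0 0 -0.838 0.85; 0.107 0.048 0.046 0 0 -0.838 0.85; 0.104 0.055 0.046 0 0 -0.838 0.85; 0.101 0.061 0.046 0 0 -0.838 0.85; 0.097 0.066 0.046 0 0 -0.838 0.85; 0.093 0.072 0.046 0 0 -0.838 0.85; 0.089 0.077 0.046 0 0 -0.838 0.85; 0.084 0.082 0.046 0 0 -0.838 0.85
```

View pics/c5.png

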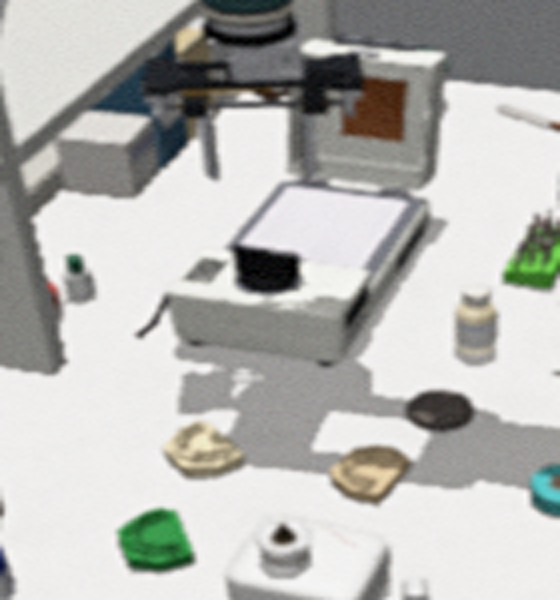

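The hood stands open, the knob has sprung back, and both models are clear at crop (203,450) and (370,472). I'll check the jaw positions and tool height against this view.

Run:
```python
from h import *
s=load('side')
for p,c in [((.551,.289,.02),(203,450)),((.406,.2775,.02),(370,472))]: print(np.round(proj(s,p),1),(180+c[0]/4,140+c[1]/3))
p=np.array([.563,.0774]); d=np.array([.935,.356])*(.0365+.006)
for sg in(1,-1):
  for z in (.20,.22,.24,.26): q=p+sg*d; print(sg,z,np.round(proj(s,(*q,z)),1))
```

```text
[230.4 287.7] (230.75, 290.0)
[272.1 294.5] (272.5, 297.33333333333337)
1 0.2 [234.  209.5]
1 0.22 [233.6 204.9]
1 0.24 [233.1 200.2]
1 0.26 [232.7 195.4]
-1 0.2 [258.1 208.3]
-1 0.22 [257.9 203.7]
-1 0.24 [257.6 199. ]
-1 0.26 [257.4 194.2]
```

Request:
drive_tool:
  commands: "0.113 0.035 0.046 0.13 0.1 -0.84 0.85; 0.11 0.042 0.046 0 0 -0.84 0.85; 0.107 0.048 0.046 0 0 -0.84 0.85; 0.104 0.055 0.046 0 0 -0.84 0.85; 0.1 0.06 0.046 0 0 -0.84 0.85; 0.097 0.066 0.046 0 0 -0.84 0.85; 0.093 0.072 0.046 0 0 -0.84 0.85; 0.09 0.077 0.046 0 0 -0.84 0.85; 0.084 0.08 0.046 0 0 -0.84 0.85"

```text
t: 12.18
eef_pos: [0.5458, 0.2893, 0.1416]
eef_rot: [[-0.78, 0.626, -0.014], [0.626, 0.78, -0.001], [0.01, -0.01, -1.0]]
ft_force: [-0.8, 0.1, 0.3]
gripper_width: 0.0798
grasp_force: 0.0
```

Request:
drive_tool:
  commands: "-0.02 0.016 0.2 0 0 0 0.85; 0 0 0.2 0 0 0 0.85; 0 0 0.2 0 0 0 0.85; 0 0 0.08 0 0 0 0.85; 0 0 0.02 0 0 0 0.85; 0 0 0.02 0 0 0 0.85; 0 0 0 0 0 0 0.85"

```text
t: 13.05
eef_pos: [0.5514, 0.2899, 0.0017]
eef_rot: [[-0.779, 0.627, -0.008], [0.627, 0.779, 0.002], [0.007, -0.003, -1.0]]
ft_force: [1.6, 0.4, 0.2]
gripper_width: 0.0796
grasp_force: 0.0
```

Request:
drive_tool:
  commands: "0 0 0.02 0 0 0 0.85; 0 0 0.02 0 0 0 0.85; 0 0 0.01 0 0 0 0.85"

```text
t: 13.42
eef_pos: [0.5501, 0.2895, -0.0101]
eef_rot: [[-0.779, 0.627, -0.011], [0.627, 0.779, 0.001], [0.009, -0.006, -1.0]]
ft_force: [-0.7, -0.6, -1.4]
gripper_width: 0.0799
grasp_force: 0.0
```

Request:
drive_tool:
  commands: "0 0 0 0 0 0 0; 0 0 0 0 0 0 0; 0 0 0 0 0 0 0; 0 0 0 0 0 0 0"
  force: 20

```text
t: 13.92
eef_pos: [0.5505, 0.2898, -0.0096]
eef_rot: [[-0.779, 0.627, -0.01], [0.627, 0.779, 0.001], [0.008, -0.005, -1.0]]
ft_force: [-0.1, -0.5, -1.4]
gripper_width: 0.0514
grasp_force: 20.0
```

Run:
```python
from h import *
plan([((.551,.29,.11),141,3,0),((.5645,.20,.165),125,4,0),((.5645,-.111,.165),91,9,0)])
```

```text
at [ 0.5505  0.2898 -0.0096] 141.1 t 13.93 F [-0.1 -0.5 -1.4] w 0.0514
0.001 -0 -0.199 -0.071 -0.12 0.012 0; -0 0.001 -0.199 0 0 0.012 0; -0 0.001 -0.199 0 0 0.012 0; -0.084 -0.077 -0.069 0 0 1 0; -0.089 -0.071 -0.069 0 0 1 0; -0.094 -0.064 -0.069 0 0 1 0; -0.098 -0.058 -0.069 0 0 1 0; -0.142 -0.099 0 0 0 0.944 0; -0.148 -0.09 0 0 0 0.944 0; -0.153 -0.08 0 0 0 0.944 0

-0.158 -0.069 0 0 0 0.944 0; -0.162 -0.059 0 0 0 0.944 0; -0.166 -0.048 0 0 0 0.944 0; -0.169 -0.037 0 0 0 0.944 0; -0.171 -0.026 0 0 0 0.944 0; -0.172 -0.014 0 0 0 0.944 0
```

Request:
drive_tool:
  commands: "0 0 -0.2 -0.07 -0.12 0 0; 0 0 -0.2 0 0 0 0; 0 0 -0.2 0 0 0 0; -0.084 -0.077 -0.07 0 0 1 0; -0.09 -0.07 -0.07 0 0 1 0; -0.094 -0.064 -0.07 0 0 1 0; -0.098 -0.058 -0.07 0 0 1 0; -0.14 -0.1 0 0 0 0.95 0; -0.148 -0.09 0 0 0 0.95 0; -0.153 -0.08 0 0 0 0.95 0"

```text
t: 15.18
eef_pos: [0.5639, 0.0933, 0.1654]
eef_rot: [[-0.397, 0.918, -0.003], [0.918, 0.397, -0.001], [0.0, -0.003, -1.0]]
ft_force: [0.7, -0.0, -1.9]
gripper_width: 0.0515
grasp_force: 20.0
```

Request:
drive_tool:
  commands: "-0.158 -0.07 0 0 0 0.94 0; -0.16 -0.06 0 0 0 0.94 0; -0.166 -0.048 0 0 0 0.94 0; -0.17 -0.037 0 0 0 0.94 0; -0.17 -0.026 0 0 0 0.94 0; -0.172 -0.014 0 0 0 0.94 0; 0 0 0.1 0 0 0 0; 0 0 0.1 0 0 0 0; 0 0 0.1 0 0 0 0; 0 0 0.1 0 0 0 0"

```text
t: 16.42
eef_pos: [0.5631, -0.1124, 0.0848]
eef_rot: [[-0.017, 1.0, -0.003], [1.0, 0.017, -0.0], [0.0, -0.003, -1.0]]
ft_force: [-0.2, -0.1, -1.8]
gripper_width: 0.0512
grasp_force: 20.0
```

Request:
drive_tool:
  commands: "0 0 0.06 0 0 0 0; 0 0 0.05 0 0 0 0; 0 0 0.015 0 0 0 0; 0 0 0.01 0 0 0 0; 0 0 0 0 0 0 0"

```text
t: 17.05
eef_pos: [0.5647, -0.1111, 0.06]
eef_rot: [[-0.021, 1.0, 0.0], [1.0, 0.021, -0.001], [-0.001, 0.0, -1.0]]
ft_force: [-0.4, -0.7, -1.7]
gripper_width: 0.0516
grasp_force: 20.0
```

Request:
drive_tool:
  commands: "0 0 0.01 0 0 0 0; 0 0 0.01 0 0 0 0; 0 0 0 0 0 0 0"

```text
t: 17.42
eef_pos: [0.5648, -0.1111, 0.0565]
eef_rot: [[-0.021, 1.0, 0.0], [1.0, 0.021, -0.001], [-0.001, 0.0, -1.0]]
ft_force: [-1.5, -0.2, 2.2]
gripper_width: 0.0517
grasp_force: 20.0
```

Request:
drive_tool:
  commands: "0 0 0 0 0 0 0.7; 0 0 0 0 0 0 0.7; 0 0 -0.1 0 0 0 0.7; 0 0 -0.25 0 0 0 0.85; 0 0 -0.25 0 0 0 0.85"

```text
t: 18.05
eef_pos: [0.5641, -0.1109, 0.1759]
eef_rot: [[-0.021, 1.0, -0.002], [1.0, 0.021, -0.0], [0.0, -0.002, -1.0]]
ft_force: [0.9, -0.7, -0.4]
gripper_width: 0.0792
grasp_force: 0.0
```

Run:
```python
from h import *
plan([((.50,.08,.16),86,5,.85),((.406,.2775,.12),81,5,.85)])
```

```text
at [ 0.5641 -0.1109  0.1759] 91.2 t 18.05 F [ 0.9 -0.7 -0.4] w 0.0792
0.192 -0.06 0.016 -0.029 0 0.259 0.85; 0.191 -0.064 0.016 0 0 0.259 0.85; 0.19 -0.067 0.016 0 0 0.259 0.85; 0.189 -0.07 0.016 0 0 0.259 0.85; 0.187 -0.074 0.016 0 0 0.259 0.85; 0.19 -0.108 0.04 0 0 0.25 0.85; 0.189 -0.111 0.04 0 0 0.25 0.85; 0.187 -0.114 0.04 0 0 0.25 0.85; 0.185 -0.117 0.04 0 0 0.25 0.85; 0.182 -0.121 0.04 0 0 0.25 0.85
```

Request:
drive_tool:
  commands: "0.19 -0.06 0.01 -0.03 0 0.26 0.85; 0.19 -0.064 0.01 0 0 0.26 0.85; 0.19 -0.067 0.01 0 0 0.26 0.85; 0.19 -0.07 0.01 0 0 0.26 0.85; 0.19 -0.074 0.01 0 0 0.26 0.85; 0.19 -0.108 0.04 0 0 0.25 0.85; 0.19 -0.11 0.04 0 0 0.25 0.85; 0.187 -0.114 0.04 0 0 0.25 0.85; 0.185 -0.117 0.04 0 0 0.25 0.85; 0.18 -0.12 0.04 0 0 0.25 0.85"

```text
t: 19.3
eef_pos: [0.4062, 0.2787, 0.1248]
eef_rot: [[0.157, 0.988, 0.002], [0.988, -0.157, -0.0], [0.0, 0.002, -1.0]]
ft_force: [0.7, 0.1, -0.1]
gripper_width: 0.0798
grasp_force: 0.0
```

Request:
drive_tool:
  commands: "0 0 0 0 0 0 0.85; 0 0 0.2 0 0 0 0.85; 0 0 0.2 0 0 0 0.85; 0 0 0.1 0 0 0 0.85; 0 0 0 0 0 0 0.85"

```text
t: 19.92
eef_pos: [0.4062, 0.2757, 0.0233]
eef_rot: [[0.158, 0.987, -0.002], [0.987, -0.158, -0.003], [-0.003, -0.002, -1.0]]
ft_force: [0.0, 0.3, 0.3]
gripper_width: 0.0801
grasp_force: 0.0
```

Request:
drive_tool:
  commands: "0.01 0 0.08 0 0 0 0.85; 0 0 0.05 0 0 0 0.85; 0 0 0.03 0 0 0 0.85; 0 0 0 0 0 0 0; 0 0 0 0 0 0 0; 0 0 0 0 0 0 0; 0 0 0 0 0 0 0"
  force: 20

```text
t: 20.8
eef_pos: [0.4076, 0.2796, -0.0064]
eef_rot: [[0.157, 0.988, 0.002], [0.988, -0.157, 0.0], [0.0, 0.002, -1.0]]
ft_force: [-0.6, 0.3, 0.5]
gripper_width: 0.0516
grasp_force: 20.0
```

Run:
```python
from h import *
plan([((.406,.2775,.11),81,3,0),((.50,.12,.165),86,4,0),((.5635,-.033,.165),91,5,0)])
```

```text
at [ 0.4076  0.2796 -0.0064] 81.0 t 20.8 F [-0.6  0.3  0.5] w 0.0516
-0.004 -0.002 -0.194 0.029 -0.006 -0.001 0; -0.004 -0.002 -0.194 0 0 -0.001 0; -0.004 -0.002 -0.194 0 0 -0.001 0; -0.176 0.147 -0.069 0 0 -0.312 0; -0.179 0.143 -0.069 0 0 -0.312 0; -0.182 0.139 -0.069 0 0 -0.312 0; -0.185 0.135 -0.069 0 0 -0.313 0; -0.148 0.074 0 0 0 -0.25 0; -0.149 0.071 0 0 0 -0.25 0; -0.151 0.069 0 0 0 -0.25 0

-0.152 0.066 0 0 0 -0.25 0; -0.153 0.064 0 0 0 -0.25 0
```

Request:
drive_tool:
  commands: "0 0 -0.19 0.03 0 0 0; 0 0 -0.2 0 0 0 0; 0 0 -0.2 0 0 0 0; -0.176 0.147 -0.07 0 0 -0.31 0; -0.18 0.143 -0.07 0 0 -0.31 0; -0.18 0.14 -0.07 0 0 -0.31 0; -0.185 0.135 -0.07 0 0 -0.31 0; -0.148 0.074 0 0 0 -0.25 0; -0.15 0.07 0 0 0 -0.25 0; -0.15 0.07 0 0 0 -0.25 0"

```text
t: 22.05
eef_pos: [0.5396, 0.0293, 0.1666]
eef_rot: [[0.018, 1.0, -0.001], [1.0, -0.018, -0.0], [-0.0, -0.001, -1.0]]
ft_force: [0.3, -0.9, -2.0]
gripper_width: 0.0516
grasp_force: 20.0
```

Request:
drive_tool:
  commands: "-0.15 0.066 0 0 0 -0.25 0; -0.15 0.064 0 0 0 -0.25 0; 0 0 0.1 0 0 0 0; 0 0 0.1 0 0 0 0; 0 0 0.1 0 0 0 0; 0 0 0.1 0 0 0 0; 0 0 0 0 0 0 0"

```text
t: 22.92
eef_pos: [0.5631, -0.0296, 0.0845]
eef_rot: [[-0.016, 1.0, -0.006], [1.0, 0.016, 0.001], [0.001, -0.006, -1.0]]
ft_force: [-0.3, -0.6, -2.1]
gripper_width: 0.0512
grasp_force: 20.0
```

Request:
drive_tool:
  commands: "0 0 0.05 0 0 0 0; 0 0 0.04 0 0 0 0; 0 0 0.02 0 0 0 0; 0 0 0.01 0 0 0 0; 0 0 0 0 0 0 0"

```text
t: 23.55
eef_pos: [0.565, -0.0298, 0.0631]
eef_rot: [[-0.017, 1.0, -0.0], [1.0, 0.017, -0.0], [-0.0, -0.0, -1.0]]
ft_force: [-0.7, -0.4, -1.1]
gripper_width: 0.0514
grasp_force: 20.0
```

Request:
drive_tool:
  commands: "0 0 0.01 0 0 0 0; 0 0 0.01 0 0 0 0; 0 0 0 0 0 0 0"

```text
t: 23.92
eef_pos: [0.5651, -0.0299, 0.0596]
eef_rot: [[-0.017, 1.0, 0.0], [1.0, 0.017, -0.0], [-0.0, 0.0, -1.0]]
ft_force: [-0.1, -0.5, 0.7]
gripper_width: 0.0516
grasp_force: 20.0
```

Request:
drive_tool:
  commands: "0 0 0 0 0 0 0.7; 0 0 0 0 0 0 0.7; 0 0 -0.1 0 0 0 0.7; 0 0 -0.25 0 0 0 0.7; 0 0 -0.25 0 0 0 0; 0 0 -0.25 0 0 0 0; 0 0 -0.25 0 0 0 0; 0 0 0 0 0 0 0"

```text
t: 24.92
eef_pos: [0.567, -0.0301, 0.285]
eef_rot: [[-0.017, 1.0, 0.01], [1.0, 0.017, -0.002], [-0.002, 0.01, -1.0]]
ft_force: [-0.1, 0.3, 0.4]
gripper_width: 0.0294
grasp_force: 0.0
```

Run:
```python
from h import *
plan([((.564,-.32,.285),91,6,0)])
s=shot('side','s4.png'); cv2.imwrite('pics/c6.png',cv2.resize(s['pixels'][130:260,200:310],(506,598),interpolation=2))
```

```text
at [ 0.567  -0.0301  0.285 ] 90.9 t 24.93 F [-0.1  0.3  0.4] w 0.0294
-0.242 -0.007 0 0.148 0.028 -0.002 0; -0.242 -0.007 -0 0 0 -0.002 0; -0.242 -0.007 -0 0 0 -0.002 0; -0.242 -0.007 -0 0 0 -0.002 0; -0.242 -0.007 -0 0 0 -0.002 0; -0.242 -0.007 -0 0 0 -0.002 0
```

View pics/c6.png

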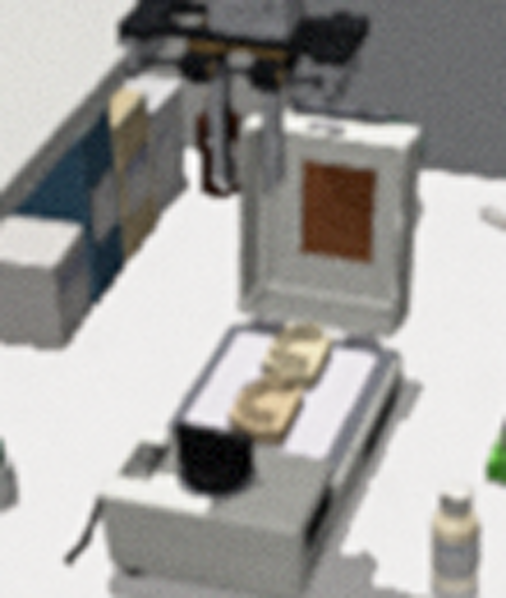

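Both models sit teeth up side by side on the stage, at crop (266,410) and (297,355), with the hood upright behind them. Next I go over and behind the hood.

Request:
drive_tool:
  commands: "-0.24 -0.007 0 0.15 0 0 0; -0.24 -0.007 0 0 0 0 0; -0.24 -0.007 0 0 0 0 0; -0.24 -0.007 0 0 0 0 0; -0.24 -0.007 0 0 0 0 0; -0.24 -0.007 0 0 0 0 0; 0 0 0.15 0 0 0 0; 0 0 0.2 0 0 0 0; 0 0 0 0 0 0 0"

```text
t: 26.1
eef_pos: [0.5578, -0.3163, 0.2018]
eef_rot: [[-0.016, 1.0, -0.022], [1.0, 0.016, 0.007], [0.008, -0.022, -1.0]]
ft_force: [0.3, 0.2, -1.2]
gripper_width: 0.0001
grasp_force: 0.0
```

Request:
drive_tool:
  commands: "0.1 0.015 0 0 0 0 0; 0.1 0.015 0 0 0 0 0; 0.063 0 -0.022 0 0 0 0; 0.063 0 -0.022 0 0 0 0; 0.063 0 -0.022 0 0 0 0; 0.075 0 -0.012 0 0 0 0; 0.075 0 -0.012 0 0 0 0; 0.075 0 -0.012 0 0 0 0; 0.075 0 -0.012 0 0 0 0"

```text
t: 27.22
eef_pos: [0.5642, -0.1786, 0.2309]
eef_rot: [[-0.017, 1.0, -0.013], [1.0, 0.017, 0.001], [0.001, -0.013, -1.0]]
ft_force: [0.9, -2.2, -1.2]
gripper_width: 0.0005
grasp_force: 0.8
```

Request:
drive_tool:
  commands: "0.08 0 0.01 0 0 0 0; 0.08 0 0.015 0 0 0 0; 0.077 0 0.02 0 0 0 0; 0.077 0 0.025 0 0 0 0; 0.075 0 0.03 0 0 0 0; 0.065 0 0.04 0 0 0 0; 0.063 0 0.04 0 0 0 0; 0.063 0 0.045 0 0 0 0"

```text
t: 28.22
eef_pos: [0.562, -0.0635, 0.1858]
eef_rot: [[-0.016, 1.0, -0.012], [1.0, 0.016, -0.001], [-0.0, -0.012, -1.0]]
ft_force: [1.0, -2.0, 0.8]
gripper_width: 0.0003
grasp_force: 0.8
```

Request:
drive_tool:
  commands: "0.055 0 0.052 0 0 0 0; 0.055 0 0.052 0 0 0 0; 0.05 0 0.063 0 0 0 0; 0.05 0 0.063 0 0 0 0; 0.04 0 0.05 0 0 0 0; 0.04 0 0.04 0 0 0 0; 0 0 0 0 0 0 0"

```text
t: 29.1
eef_pos: [0.5605, -0.0059, 0.1229]
eef_rot: [[-0.017, 1.0, -0.011], [1.0, 0.017, -0.001], [-0.001, -0.011, -1.0]]
ft_force: [-0.8, -1.3, 1.3]
gripper_width: 0.0005
grasp_force: 0.8
```

Request:
drive_tool:
  commands: "0.01 0 0.03 0 0 0 0; 0 0 0.02 0 0 0 0; 0 0 0.015 0 0 0 0; 0 0 0 0 0 0 0"

```text
t: 29.6
eef_pos: [0.5615, -0.0029, 0.1116]
eef_rot: [[-0.017, 1.0, -0.007], [1.0, 0.017, 0.002], [0.002, -0.007, -1.0]]
ft_force: [-0.4, 1.8, 6.9]
gripper_width: 0.0008
grasp_force: 3.7
```

Request:
drive_tool:
  commands: "0 0 0.01 0 0 0 0; 0 0 0.01 0 0 0 0; 0 0 0.01 0 0 0 0; 0 0 0 0 0 0 0"

```text
t: 30.1
eef_pos: [0.5616, -0.0023, 0.1095]
eef_rot: [[-0.017, 1.0, -0.005], [1.0, 0.017, 0.002], [0.003, -0.005, -1.0]]
ft_force: [-5.7, 2.8, 19.2]
gripper_width: 0.0007
grasp_force: 10.3
```

Request:
drive_tool:
  commands: "0 0 0.01 0 0 0 0; 0 0 0.01 0 0 0 0; 0 0 0 0 0 0 0"

```text
t: 30.48
eef_pos: [0.5617, -0.002, 0.1082]
eef_rot: [[-0.018, 1.0, -0.004], [1.0, 0.018, 0.003], [0.003, -0.004, -1.0]]
ft_force: [-9.6, 5.1, 28.6]
gripper_width: 0.0003
grasp_force: 14.6
```

Request:
drive_tool:
  commands: "0 0 -0.05 0 0 0 0; 0 0 -0.1 0 0 0 0; 0 0 -0.2 0 0 0 0; 0 0 -0.25 0 0 0 0; -0.2 0 -0.1 0 0 0 0; -0.2 0 0 0 0 0 0; -0.2 0 0 0 0 0 0; -0.2 0 0 0 0 0 0; 0 0 0 0 0 0 0; 0 0 0 0 0 0 0"

```text
t: 31.72
eef_pos: [0.5643, -0.1633, 0.239]
eef_rot: [[-0.017, 1.0, -0.012], [1.0, 0.017, 0.001], [0.001, -0.012, -1.0]]
ft_force: [-0.2, -0.1, 0.7]
gripper_width: 0.0001
grasp_force: 0.0
```

Run:
```python
from h import *
s=shot('side','s5.png'); t=shot('top','t5.png')
a=cv2.resize(s['pixels'][150:330,180:330],(500,600),interpolation=2)
b=cv2.resize(t['pixels'][120:260,140:330],(300,221),interpolation=2); o=np.zeros((600,800,3),np.uint8); o[:,:500]=a; o[:221,500:]=b
cv2.imwrite('pics/c7.png',o); print(sensors.sense()['t'])
```

```text
31.825
```

View pics/c7.png

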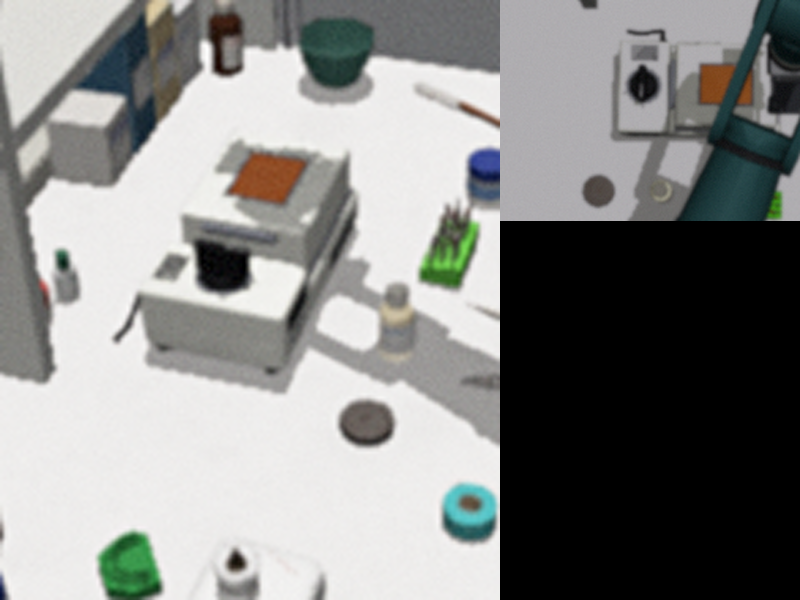

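The hood is shut, with the lip at crop (240,232), and the bystanders are unmoved. I'll wait a second and compare the hood's edges with the first picture before handing in.

Request:
drive_tool:
  commands: "0 0 -0.1 0 0 0 0; 0 0 0 0 0 0 0; 0 0 0 0 0 0 0; 0 0 0 0 0 0 0; 0 0 0 0 0 0 0; 0 0 0 0 0 0 0; 0 0 0 0 0 0 0; 0 0 0 0 0 0 0"

```text
t: 32.83
eef_pos: [0.5646, -0.1641, 0.2598]
eef_rot: [[-0.016, 1.0, -0.011], [1.0, 0.016, -0.0], [-0.0, -0.011, -1.0]]
ft_force: [0.4, -0.1, -0.3]
gripper_width: 0.0003
grasp_force: 0.0
```

Run:
```python
from h import *
b=shot('side','s6.png')['pixels']
for f in('side0.png','s5.png'):
  a=cv2.imread('pics/'+f); I=lambda x:np.float32(cv2.cvtColor(x[212:232,233:272],6))
  print(f,cv2.phaseCorrelate(I(a),I(b)),np.abs(I(a)-I(b)).mean())
```

```text
side0.png ((-0.06465923059487722, 0.06173510446209285), 0.9865219461917877) 17.785898
s5.png ((0.17766773144332149, -0.061483588921285914), 1.0195304703712464) 4.3320513
```

The lip has not moved against the first picture (0.06 px), so the hood is latched.

```bash
python3 -c "
from workcell import ticket; print(ticket.job_done())"
```

```text
the job is handed in; nothing more can be done
None
```

Job handed in at about 33 s of the 72 s allowed: both jaw models stand teeth up, side by side on the stage, the hood is shut and has held for over 2 s untouched, and no bystander looks moved in the last picture.

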